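Load the curing box and close it up

ROBOT

A 7-joint arm with a two-finger parallel gripper is mounted at the origin on the work surface. World frame = base frame: x ahead of the robot, y to its left, z up, the work surface at z = 0. Lengths are in m, angles in rad, forces in N, time in s.
With the tool pointing down it reaches from about 0.35 to 0.9 m from the base axis. Payload 8.1 kg.
Tool frame: the origin (TCP) lies at the very end of the fingers, on their centre line; the grasp point (between the pads) lies 19 mm behind it; z points along the fingers, y is the line along which they close (so a half turn about z gives the same grasp; the last joint's range is limited). The gripper opens to 92 mm and grips with 3 to 60 N. Pads are 19 mm wide; open, the fingers measure 130 mm over their backs; the gripper's body (75 mm by 190 mm) begins 47 mm behind the grasp point.
Start: joints at [1.098, 0.434, 0.025, 1.573, -0.012, 1.134, -0.075], TCP at [0.226, -0.583, 0.227] pointing down, gripper open.
Joint ranges: [-2.62, 2.62], [-0.44, 2.09], [-1.27, 1.32], [0.08, 2.57], [-1.32, 4.46], [0.12, 2], [-2.74, 2.74]. Speed limits (rad/s): [2.22, 2.22, 3.01, 3.01, 3.14, 3.14, 3.14].

INTERFACE

Orientations are given as a rotation vector (axis times angle).
In Python, from cell import observe, get_image, sign_off, find_in, trace, place_of gives the robot as it stands. The module is installed in compiled form; this text tells all that it offers.
- The arm moves only by the shell command python3 -m handwheel 'ROWS' [OPENING] [FORCE]. ROWS is JSON, a list of rows, each a list of 6 numbers: the shift along the tool's x, y, z each as a share of 0.02 m, from -1 to 1, then the turn, a rotation vector about the tool's x, y, z each as a share of 4 degrees, from -1 to 1. A call has 1 to 8 rows; each row shifts and turns the commanded pose from where the row before left it, along the tool's axes as they then stand; what a row does not reach is not made up. A row lasts 1/12 s, in which the tool goes at most 41.7 mm and 7.16 degrees, less where a joint would pass 70% of its speed; a pose out of reach is approached as far as the arm can. A call with a number of a shift or a turn outside -1 to 1 is refused whole. A call with a gripper value outside its range is refused whole. OPENING is the opening, from 0 (shut) to 1 (fully open), set as the call begins (- or left out, the last holds). The fingers move at their own pace and stop on an object; FORCE is the grip in N (left out, the last holds). Time passes only in rows, so rows that do not move let the fingers close. It gives the time, the measured TCP pose, the force, the opening and the grip force at its end, in the units of the state.
- observe(): the state, without advancing time (a new reading comes with each control period).
- get_image(name): name is "scene" or "top" or "wrist"; returns a dict with "image" (400x640x3 uint8, red, green, blue), "fx", "fy", "cx", "cy" (pixels), "position" and "orientation" of the camera in the world. Camera axes: x right, y down, z forward; pixel columns grow to the right and rows downward; lengths in m; the calibration is good to about 2 mm. A picture is of the moment at which its call begins. There is no depth.
- sign_off(): hands the job in; it is judged then, once.
Trained networks look in the newest picture that a camera, given by its name, has taken for a name from the list of things; names that differ only in an ending like _2 or _b are one class to them, and where a whole thing is asked for, a point or a joint stands for the part that bears it (a point fixed in the world has none). Each returns a list of dicts, best first, with "score" (0 to 1); they miss things now and then, are a little off and sometimes report something else, mostly with a low value. They report only what shows in the picture. A call takes as long as a camera call. They do not tell look-alikes from the thing itself.
- find_in(label, camera): "rect" ([centre column, centre row, width, height] as shares, 0 to 1, of the picture: columns of its width, rows of its height, round what is visible of it).
- trace(label, camera): "region" (400x640 bool, what is visible of it) and "rect" ([centre column, centre row, width, height] as shares, 0 to 1, of the picture: columns of its width, rows of its height, round what is visible of it).
- place_of(label, camera): "point" ([column, row] as shares, 0 to 1, of the picture: columns of its width, rows of its height: a listed point, or the origin of a listed thing).
The state is a dict: "clock": time; "joints": joint angles; "dq": joint speeds; "joint_efforts": joint torques, N m; "position": TCP position; "ee_rot": TCP orientation; "force": force on the tool from outside, world axes, zero at the start; "ft_torque": the same for the moment, N m; "width": opening from 0.0 (shut) to 1.0 (fully open); "gripper_force": force on a finger pad.
Only numpy, scipy, OpenCV 4.12 (cv2) and the standard library are available. Lean on these libraries where they do the work, as an engineer would, in place of code of your own. Each camera call takes 0.05 s, during which the arm holds its last target. There are 200 camera calls.

TASK

Gently set the yellow dental cast, upright on its flat base, on the dark pad of the pulled-out tray of the curing box and let go of it. Then slide the tray fully home and push the amber-windowed door shut until it snaps in fully on its catch. Keep the cast upright throughout and leave the white cast, the wax tin, the jar and the wax knife where they are.

Things in the scene. Friction and masses are not known exactly. Their poses are not given: they have to be found in the camera images.
- yellow_cast: Yellow plaster dental cast, loose, 0.16 kg: a solid base 66 mm long (its x), 54 mm wide (its y) and 28 mm high, narrowed to 36 mm wide over the last 16 mm at its -x (front-teeth) end, with a U of teeth on top, 42 mm high in all. Origin: centre of the underside, z up. Grip it across its 54 mm width (along its y), slightly to +x of the origin (5 mm), on the base.
- curing_box: White curing box, fixed on the bench, 200 mm deep (x) by 240 mm wide (y) by 115 mm high. Origin: centre of its underside; its x axis points from the open front to the back, y to its left side (seen from the robot), z up. The open front lies at x = -100 mm; walls 18 mm, roof 10 mm. The door hangs on the front's left (+y) edge.
- tray (a joint): Slide of the aluminium tray in m: 0 = fully home (tray front 3 mm proud of the box's front, behind the door's recessed window), grows as the tray is pulled out towards the box's -x; it starts out by about 0.14 to 0.16. Light friction (2 N), with a stop at 0; it stays where it is left.
- tray_pad (a point): Centre of the dark 90 x 90 mm pad, on the upper surface of the tray (21 mm above the bench); moves with the tray; axes as the box. The tray is 136 mm wide, 150 mm long, its front edge 68 mm in front (-x) of this point, a flat sheet with 5 mm high rims on the sides and back.
- tray_tab (a point): On the front face of the tray's upright blue push tab, centred across it, 75 mm above the bench; the tab is 60 mm wide, 10 mm thick and its top is 85 mm above the bench, 10 mm above this point. Moves with the tray; axes as the box; push towards +x.
- door (a joint): Hinge angle of the door in rad about the vertical hinge: 0 = shut, grows as it opens towards the robot (free end swings to the box's -x, then to +y); starts open by about 1.35 to 1.75. A sprung roller catch resists (about 5 N at the door's free end) from 0.07 down to 0.03 rad; past that it snaps to 0 and holds. Stays where it is left.
- door_hinge (a point): On the door's hinge line (vertical), at the door's top edge, 104 mm above the bench. Axes turn with the door: -y runs along the door from the hinge to its free end, -x points out of its outer face. The door is 224 mm wide, 93 mm high (11 to 104 mm above the bench), 14 mm thick.
- door_mid (a point): A point on the outer face of the door's solid top rail, 140 mm from the hinge, 8 mm below the door's top edge (96 mm above the bench): a good place to push. Axes turn with the door: -x points out of the outer face. A vertical bar handle stands 34 mm out of the panel's inner plane, 206 mm from the hinge, 33 to 81 mm above the bench.
- white_cast: White dental cast of the same shape and size as the yellow one, loose, not to be moved. Origin: centre of the underside.
- wax_tin: Flat round blue tin with red wax, 76 mm across, 23 mm high, loose, not to be moved. Origin: centre of the underside.
- jar: Pale yellow jar with a grey cap, 48 mm across, 85 mm high, loose, not to be moved. Origin: centre of the underside.
- wax_knife: Slim wax knife (wooden handle 16 mm thick, steel blade) lying on the bench left of the box, 170 mm long along its x, loose, not to be moved. Origin: underside, near the middle.
There are look-alikes about, which are no part of the job. There is more than one size of the yellow_cast; the job needs the middle-sized.

How it is judged:
By the outcome, as a careful person would: the job done as asked, in the order asked, and still so for the second after the job is handed in, with the robot touching nothing.
It also fails if it takes over 72 s, if anything falls off the work surface, if the arm or the gripper's body presses on something with over 40 N, if the wrist force passes 120 N, or if a joint passes its speed limit or range.

## Working session

There is one attempt and no reset: what is moved stays moved. The work goes in short steps, Python scripts to look and compute and a shell command to move; the robot and the scene stay as the last step left them, time stands still between calls to the robot, and variables do not carry over. Pictures are saved under pics/ and viewed, at most 10 in all, crops included, and the job is handed in when it is done.

```bash
mkdir -p pics; cat > h.py <<'E'
import numpy as np, cv2
from scipy.spatial.transform import Rotation as R
from cell import *
def rot(o):
    o=np.array(o,float)
    if o.shape==(3,3): return o
    return R.from_rotvec(o).as_matrix() if o.size==3 else R.from_quat(o).as_matrix()
def ray(im,u,v):
    d=np.array([(u-im['cx'])/im['fx'],(v-im['cy'])/im['fy'],1]); return np.array(im['position']),rot(im['orientation'])@d
def at(im,u,v,z):
    p,d=ray(im,u,v); return p+d*(z-p[2])/d[2]
def proj(im,P):
    c=rot(im['orientation']).T@(np.array(P)-np.array(im['position'])); return c[0]/c[2]*im['fx']+im['cx'],c[1]/c[2]*im['fy']+im['cy']
E
python3 - <<'E'
from h import *
s=observe(); print(s['position'],s['ee_rot'],s['width'],s['clock'])
for c in('top','scene'):
    im=get_image(c); cv2.imwrite(f'pics/{c}0.png',im['image'][:,:,::-1]); print(c,im['position'],im['orientation'],im['fx'])
    for l,z in(('yellow_cast',0),('white_cast',0),('wax_tin',0),('jar',0),('wax_knife',0),('curing_box',0),('tray_pad',.021),('tray_tab',.075),('door_hinge',.104),('door_mid',.096)):
        for r in place_of(l,c)[:4]:
            u,v=r['point'][0]*640,r['point'][1]*400
            print(l,round(r['score'],2),round(u),round(v),at(im,u,v,z).round(3))
E
```

```text
[ 0.22565093 -0.58230534  0.22595315] [-3.08659875e+00 -5.77156883e-01  6.82706426e-04] 1.0025651690200883 0.0
top [0.48700322 0.00872251 1.34324648] [-2.21026443  2.15579794 -0.12710115] 451.4710682658351
yellow_cast 0.82 466 225 [ 0.532 -0.461  0.   ]
yellow_cast 0.74 428 252 [ 0.45  -0.344  0.   ]
yellow_cast 0.5 421 217 [ 0.554 -0.325  0.   ]
white_cast 0.68 375 230 [ 0.51  -0.188  0.   ]
wax_tin 0.77 436 179 [ 0.667 -0.368  0.   ]
wax_tin 0.51 396 175 [ 0.678 -0.247  0.   ]
jar 0.52 395 176 [ 0.675 -0.244  0.   ]
jar 0.33 311 156 [0.73  0.011 0.   ]
wax_knife 0.7 162 216 [0.537 0.445 0.   ]
curing_box 0.86 312 157 [0.726 0.008 0.   ]
tray_pad 0.61 311 219 [0.537 0.005 0.021]
tray_tab 0.62 310 243 [0.469 0.007 0.075]
door_hinge 0.56 269 183 [0.63  0.124 0.104]
door_hinge 0.56 311 157 [0.707 0.011 0.104]
scene [ 0.92470554 -0.50893589  0.81269263] [-2.37686919 -0.70469499  0.27418792] 374.42311597710653
yellow_cast 0.83 187 354 [ 0.531 -0.468  0.   ]
yellow_cast 0.82 198 289 [ 0.443 -0.347  0.   ]
yellow_cast 0.65 241 306 [ 0.557 -0.324  0.   ]
white_cast 0.88 269 260 [ 0.533 -0.193  0.   ]
white_cast 0.34 315 200 [0.521 0.028 0.   ]
wax_tin 0.79 268 346 [ 0.664 -0.36   0.   ]
wax_tin 0.57 198 291 [ 0.444 -0.351  0.   ]
jar 0.9 303 302 [ 0.67  -0.239  0.   ]
jar 0.43 385 122 [0.529 0.439 0.   ]
wax_knife 0.47 388 121 [0.535 0.447 0.   ]
curing_box 0.76 378 236 [0.729 0.015 0.   ]
tray_pad 0.83 315 201 [0.534 0.013 0.021]
tray_tab 0.65 294 180 [0.473 0.006 0.075]
door_hinge 0.67 367 168 [0.626 0.124 0.104]
door_hinge 0.41 270 346 [ 0.701 -0.377  0.104]
```

```bash
python3 - <<'E'
from h import *
t=cv2.imread('pics/top0.png'); s=cv2.imread('pics/scene0.png')
cv2.imwrite('pics/c1.png',cv2.resize(t[150:290,340:500],(800,600)[:1]+(700,) if 0 else (686,600),interpolation=cv2.INTER_CUBIC))
im=get_image('top')
for l in('yellow_cast','white_cast'):
    for r in trace(l,'top')[:4]:
        m=r['region'].astype(np.uint8); c=cv2.findContours(m,0,2)[0]
        if not c: continue
        c=max(c,key=cv2.contourArea)[:,0,:]
        w=np.array([at(im,u,v,.028)[:2] for u,v in c],np.float32)
        b=cv2.minAreaRect(w); print(l,round(r['score'],2),c.mean(0).round(),m.sum(),np.round(b[0],3),np.round(b[1],4),round(b[2],1))
E
```

```text
yellow_cast 0.89 [468. 222.] 801 [ 0.534 -0.457] [0.0925 0.0843] 25.5
yellow_cast 0.76 [424. 219.] 201 [ 0.549 -0.318] [0.0351 0.0504] 1.4
yellow_cast 0.72 [429. 253.] 406 [ 0.449 -0.343] [0.0661 0.0576] 11.4
white_cast 0.83 [378. 229.] 396 [ 0.519 -0.191] [0.0653 0.0564] 9.4
```

View pics/scene0.png

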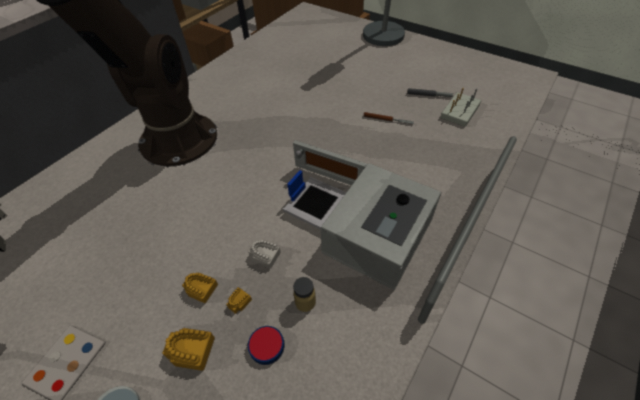

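View pics/c1.png

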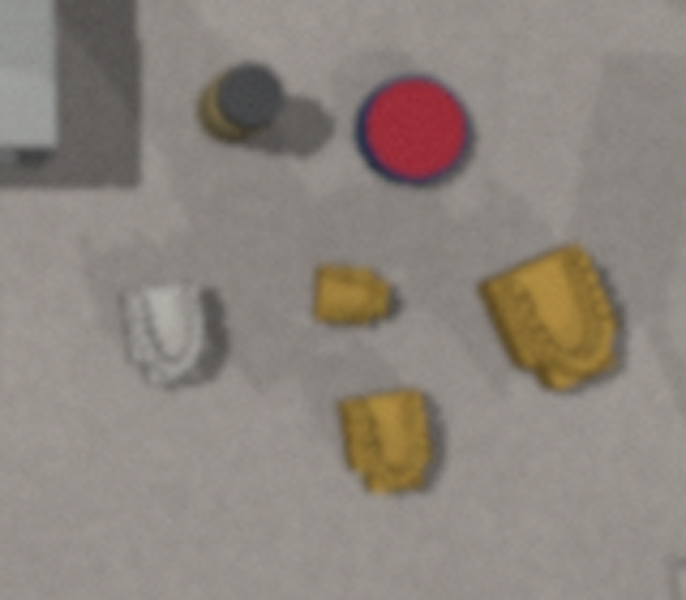

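View pics/top0.png

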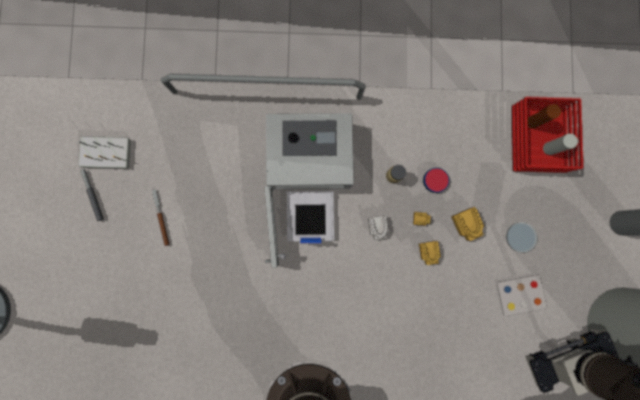

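The scene has three yellow casts in the top view: large at (468,222), about 92x84 mm; small at (424,219), about 35x50 mm; middle at (429,253), 66x57 mm. The middle one matches the given 66x54 mm. In the crop its teeth point down and slightly right, so its yaw is about +10°. The door stands open at about 90°, with the tab at (310,241) and the pad at (311,219).

```bash
python3 - <<'E'
from h import *
im=get_image('top')
def rect(c,z):
    w=np.array([at(im,u,v,z)[:2] for u,v in c],np.float32); return cv2.minAreaRect(w)
for l,z in(('door',.104),('tray',.021),('curing_box',.115),('tray_pad',.021)):
    for r in trace(l,'top')[:2]:
        m=r['region'].astype(np.uint8); c=cv2.findContours(m,0,2)[0]
        if not c: continue
        c=max(c,key=cv2.contourArea)[:,0,:]; b=rect(c,z)
        print(l,round(r['score'],2),np.round(b[0],3),np.round(b[1],4),round(b[2],1),'\n',cv2.boxPoints(b).round(3).tolist())
a=im['image'].astype(int); m=(a.sum(2)<90).astype(np.uint8); m[:190]=0;m[250:]=0;m[:,:285]=0;m[:,340:]=0
c=max(cv2.findContours(m,0,2)[0],key=cv2.contourArea)[:,0,:];print('pad',rect(c,.021))
m=((a[:,:,2]>a[:,:,0]+50)).astype(np.uint8); m[:225]=0;m[255:]=0;m[:,:285]=0;m[:,340:]=0
c=max(cv2.findContours(m,0,2)[0],key=cv2.contourArea)[:,0,:];print('tab',rect(c,.085))
crop=im['image'][160:280,240:360,::-1]
cv2.imwrite('pics/c2.png',cv2.resize(crop,(600,600),interpolation=cv2.INTER_CUBIC))
for y in(190,200,210,220,230,240,250):print(y,[int(x) for x in a[y,255:292].sum(1)])
E
```

```text
door 0.79 [0.512 0.103] [0.2183 0.0542] 2.0 
 [[0.4020000100135803, 0.12600000202655792], [0.40299999713897705, 0.07199999690055847], [0.621999979019165, 0.07999999821186066], [0.6200000047683716, 0.1340000033378601]]
door 0.32 [0.5   0.407] [0.0915 0.0162] 17.1 
 [[0.45399999618530273, 0.4020000100135803], [0.45899999141693115, 0.38600000739097595], [0.5460000038146973, 0.4129999876022339], [0.5419999957084656, 0.42899999022483826]]
tray 0.56 [0.547 0.007] [0.1472 0.134 ] 3.3 
 [[0.4690000116825104, 0.07000000029802322], [0.47699999809265137, -0.06400000303983688], [0.6240000128746033, -0.0560000017285347], [0.6159999966621399, 0.07800000160932541]]
curing_box 0.93 [0.617 0.013] [0.4226 0.2444] 1.7 
 [[0.4020000100135803, 0.1289999932050705], [0.4099999964237213, -0.11500000208616257], [0.8320000171661377, -0.10199999809265137], [0.824999988079071, 0.1420000046491623]]
curing_box 0.25 [0.511 0.104] [0.2164 0.0511] 2.0 
 [[0.4020000100135803, 0.125], [0.40400001406669617, 0.07400000095367432], [0.6200000047683716, 0.0820000022649765], [0.6190000176429749, 0.13300000131130219]]
pad ((
[... 849 characters left out ...]
 400, 405, 446, 467, 465, 422, 346, 278, 256, 267, 271, 279, 271, 268, 257, 242, 243, 239, 248, 248, 263, 285, 294, 304, 309, 348]
230 [397, 390, 403, 399, 391, 398, 393, 389, 390, 382, 386, 387, 401, 417, 446, 466, 463, 418, 333, 282, 258, 268, 270, 278, 269, 261, 260, 253, 254, 248, 248, 260, 305, 322, 330, 322, 323]
240 [411, 409, 400, 403, 400, 398, 405, 402, 398, 397, 403, 399, 401, 401, 419, 447, 461, 447, 417, 335, 282, 261, 263, 275, 284, 280, 286, 288, 291, 291, 284, 293, 305, 304, 315, 324, 326]
250 [444, 439, 432, 439, 437, 442, 437, 432, 424, 429, 413, 402, 399, 413, 411, 434, 449, 457, 452, 418, 333, 281, 257, 263, 276, 281, 285, 286, 289, 286, 285, 280, 281, 281, 271, 279, 275]
```

View pics/c2.png

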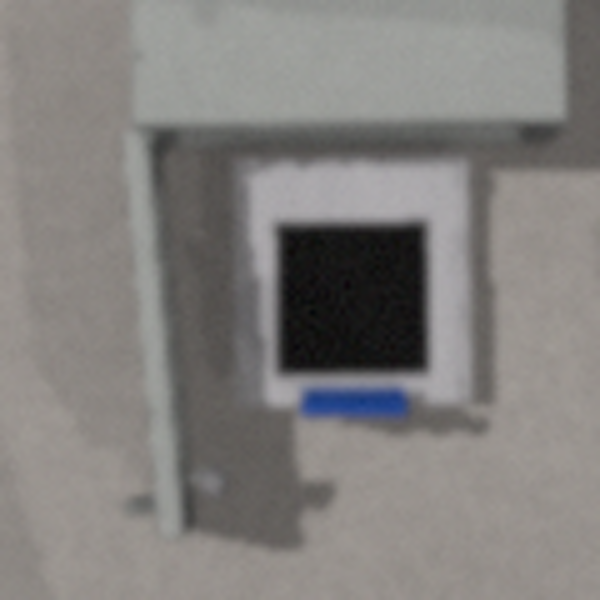

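The crop shows the door's top edge running from (268,186) to (275,266) in full-frame pixels, and the tray well clear of it on the left. The pad is centred at (310.5,219.5).

```bash
python3 - <<'E'
from h import *
im=get_image('top')
print('inner',[at(im,u,v,.104)[:2].round(4) for u,v in((269.7,190),(272,220),(275,250),(276.5,265))])
print('outer',[at(im,u,v,.104)[:2].round(4) for u,v in((265,190),(268,220),(271,250),(272,265))])
print('roof front', [at(im,u,v,.115)[:2].round(4) for u,v in((266.5,184.5),(353,184))])
print('pad',at(im,310.5,219.5,.021), 'tab', at(im,311,240,.085))
d=get_image('scene')
for n,k in(('top',im),('scene',d)):print(n,[np.round(proj(k,p)) for p in ([.449,-.343,.028],[.537,.0076,.021])])
m=trace('yellow_cast','scene')
for r in m[:3]: print(r['score'],np.array(r['rect'])*[640,400,640,400])
from scipy.spatial.transform import Rotation as R
s=observe();print(R.from_rotvec(s['ee_rot']).as_matrix().round(3), s['position'])
Rm=R.from_rotvec(s['ee_rot']).as_matrix(); t=np.array([.449+.005,-.343,.10]); print('tool shift',Rm.T@(t-s['position']))
E
```

```text
inner [array([0.6118, 0.1208]), array([0.5294, 0.1117]), array([0.4482, 0.1008]), array([0.4079, 0.0954])]
outer [array([0.6114, 0.1337]), array([0.5292, 0.1226]), array([0.4479, 0.1116]), array([0.4076, 0.1076])]
roof front [array([0.6255, 0.129 ]), array([ 0.6332, -0.1076])]
pad [0.53652351 0.00626279 0.021     ] tab [0.477404   0.00353369 0.085     ]
top [array([430., 253.]), array([310., 219.])]
scene [array([198., 284.]), array([315., 202.])]
0.83 [200.128 288.16   38.016  29.92 ]
0.6 [188.224 350.48   59.904  38.8  ]
0.59 [238.72  300.36   24.512  24.32 ]
[[ 0.932  0.361 -0.   ]
 [ 0.361 -0.932 -0.   ]
 [-0.     0.    -1.   ]] [ 0.22587604 -0.58276441  0.22673237]
tool shift [ 0.299356   -0.14111998  0.12672703]
```

Next I turn the tool 11.2° and travel to above the middle cast.

```bash
python3 -m handwheel '[[0,0,0,0,0,0.7],[0,0,0,0,0,0.7],[0,0,0,0,0,0.7],[0,0,0,0,0,0.7],[0.83,-0.61,0.2,0,0,0],[0.83,-0.61,0.2,0,0,0],[0.83,-0.61,0.2,0,0,0],[0.83,-0.61,0.2,0,0,0]]' 1 20; python3 -m handwheel '[[0.83,-0.61,0.2,0,0,0],[0.83,-0.61,0.2,0,0,0],[0.83,-0.61,0.2,0,0,0],[0.83,-0.61,0.2,0,0,0],[0.83,-0.61,0.2,0,0,0],[0.83,-0.61,0.2,0,0,0],[0.83,-0.61,0.2,0,0,0],[0.83,-0.61,0.2,0,0,0]]'
python3 -m handwheel '[[0.83,-0.61,0.2,0,0,0],[0.83,-0.61,0.2,0,0,0],[0.83,-0.61,0.2,0,0,0],[0.83,-0.61,0.2,0,0,0],[0,0,0,0,0,0],[0,0,0,0,0,0],[0,0,0,0,0,0]]'
python3 - <<'E'
from h import *
s=observe();print(s['position'],R.from_rotvec(s['ee_rot']).as_matrix().round(3))
im=get_image('wrist'); cv2.imwrite('pics/w1.png',im['image'][:,:,::-1])
for r in trace('yellow_cast','wrist')[:3]:
    c=max(cv2.findContours(r['region'].astype(np.uint8),0,2)[0],key=cv2.contourArea)[:,0,:]
    for z in(.028,.04):
        b=cv2.minAreaRect(np.array([at(im,u,v,z)[:2] for u,v in c],np.float32)); print(r['score'],c.mean(0),b)
for r in place_of('yellow_cast','wrist')[:3]: u,v=r['point'];print(u*640,v*400,at(im,u*640,v*400,0),r['score'])
E
```

```text
clock: 2.32
position: [0.2834, -0.5226, 0.2106]
ee_rot: [3.13, 0.273, 0.0]
force: [0.8, 0.0, 0.1]
width: 1.002
gripper_force: 0.0
clock: 2.98
position: [0.3973, -0.4033, 0.1787]
ee_rot: [3.129, 0.273, 0.0]
force: [0.3, 0.1, -0.6]
width: 0.999
gripper_force: 0.0
clock: 3.57
position: [0.4532, -0.3451, 0.1628]
ee_rot: [3.129, 0.273, -0.001]
force: [-0.6, 0.0, -0.9]
width: 1.0
gripper_force: 0.0
[ 0.45318222 -0.34509853  0.16280174] [[ 0.985  0.173 -0.   ]
 [ 0.173 -0.985 -0.001]
 [-0.     0.    -1.   ]]
0.88 [478.97409326 108.75647668] ((0.5335785746574402, -0.4600768983364105), (0.0886356309056282, 0.08527979999780655), 24.836355209350586)
0.88 [478.97409326 108.75647668] ((0.5331771969795227, -0.45484521985054016), (0.08499471098184586, 0.08177677541971207), 24.836374282836914)
0.71 [318.64444444 201.08888889] ((0.45027950406074524, -0.3450995087623596), (0.06852012127637863, 0.05328894406557083), 10.105924606323242)
0.71 [318.64444444 201.08888889] ((0.4532998204231262, -0.34459084272384644), (0.06570549309253693, 0.051100000739097595), 10.105900764465332)
0.6 [310.2         67.87368421] ((0.5470225811004639, -0.3221408426761627), (0.04725750908255577, 0.03912217542529106), 85.99409484863281)
0.6 [310.2         67.87368421] ((0.5460690259933472, -0.3225752115249634), (0.045316312462091446, 0.037515122443437576), 85.99417114257812)
313.984 73.48 [ 0.54538112 -0.32321627  0.        ] 0.96
318.52799999999996 185.60000000000002 [ 0.44917522 -0.34384693  0.        ] 0.84
464.576 115.32 [ 0.53397388 -0.45967605  0.        ] 0.72
```

View pics/w1.png

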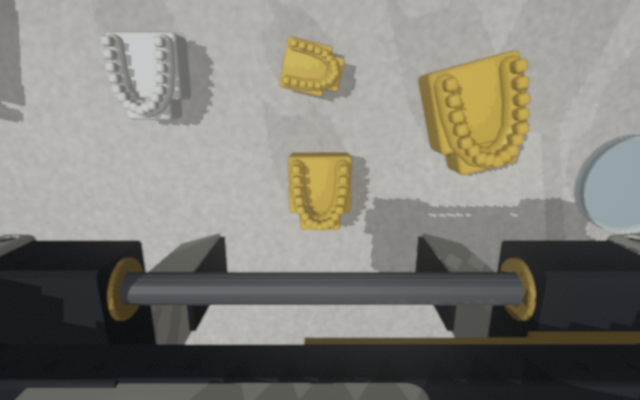

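The wrist view shows the middle cast at (320,190), squared up with the fingers: yaw 10.1°, centre (0.450,-0.3445). Its neighbours are clear, so I descend and grip.

```bash
python3 -m handwheel '[[0.1,-0.05,1,0,0,0],[0,0,1,0,0,0],[0,0,1,0,0,0],[0,0,1,0,0,0],[0,0,1,0,0,0],[0,0,1,0,0,0],[0,0,1,0,0,0],[0,0,0.4,0,0,0]]'; python3 -m handwheel '[[0,0,0.37,0,0,0],[0,0,0,0,0,0],[0,0,0,0,0,0]]';python3 -m handwheel '[[0,0,0,0,0,0],[0,0,0,0,0,0],[0,0,0,0,0,0],[0,0,0,0,0,0],[0,0,0,0,0,0],[0,0,0,0,0,0],[0,0,0,0,0,0],[0,0,0,0,0,0]]' 0 20
```

```text
clock: 4.38
position: [0.4537, -0.3432, 0.0125]
ee_rot: [-3.128, -0.271, 0.004]
force: [-0.6, -0.0, 0.1]
width: 0.998
gripper_force: 0.0
clock: 4.63
position: [0.4555, -0.3436, 0.0079]
ee_rot: [3.129, 0.273, 0.001]
force: [0.6, -0.6, 0.6]
width: 1.001
gripper_force: 0.0
clock: 5.3
position: [0.4555, -0.3432, 0.0075]
ee_rot: [3.13, 0.273, 0.0]
force: [-0.5, 0.0, 2.7]
width: 0.586
gripper_force: 20.0
```

```bash
python3 -m handwheel '[[0,0,-0.5,0,0,0],[0,0,-1,0,0,0],[0,0,-1,0,0,0],[0,0,-1,0,0,0],[0,0,-1,0,0,0],[0,0,-1,0,0,0],[0,0,-1,0,0,0],[0,0,-0.5,0,0,0.75]]';python3 -m handwheel '[[0.32,-0.8,0,0,0,0],[0.32,-0.8,0,0,0,0],[0.32,-0.8,0,0,0,0],[0.32,-0.8,0,0,0,0],[0.32,-0.8,0,0,0,0],[0.32,-0.8,0,0,0,0],[0.32,-0.8,0,0,0,0],[0.32,-0.8,0,0,0,0]]';python3 -m handwheel '[[0.32,-0.8,0,0,0,0],[0.32,-0.8,0,0,0,0],[0.32,-0.8,0,0,0,0],[0.32,-0.8,0,0,0,0],[0.32,-0.8,0,0,0,0],[0.32,-0.8,0,0,0,0],[0.32,-0.8,0,0,0,0],[0.32,-0.8,0,0,0,0]]';python3 -m handwheel '[[0.32,-0.8,0,0,0,0],[0.32,-0.8,0,0,0,0],[0.32,-0.8,0,0,0,0],[0.32,-0.8,0,0,0,0],[0,-0.4,0,0,0,0],[0,0,0,0,0,0],[0,0,0,0,0,0]]'
python3 - <<'E'
from h import *
s=observe();M=R.from_rotvec(s['ee_rot']).as_matrix();print(s['position'],M.round(3),s['width'],M.T@(np.array([.542,0,.03])-s['position']))
im=get_image('wrist'); cv2.imwrite('pics/w2.png',im['image'][:,:,::-1])
for r in place_of('tray_pad','wrist')[:2]: u,v=r['point'];print(u*640,v*400,at(im,u*640,v*400,.021),r['score'])
E
```

```text
clock: 5.97
position: [0.456, -0.3436, 0.1504]
ee_rot: [3.134, 0.192, 0.004]
force: [0.9, 0.1, -1.9]
width: 0.586
gripper_force: 20.0
clock: 6.63
position: [0.4905, -0.209, 0.1479]
ee_rot: [3.136, 0.191, -0.0]
force: [-0.7, -0.0, -1.7]
width: 0.588
gripper_force: 20.0
clock: 7.3
position: [0.5258, -0.0758, 0.1479]
ee_rot: [3.136, 0.191, -0.0]
force: [0.6, -0.1, -1.4]
width: 0.585
gripper_force: 20.0
clock: 7.88
position: [0.5421, -0.0025, 0.1475]
ee_rot: [3.135, 0.192, -0.001]
force: [0.5, -0.6, -1.8]
width: 0.586
gripper_force: 20.0
[ 0.54210026 -0.00245955  0.14749285] [[ 0.993  0.122 -0.   ]
 [ 0.122 -0.993 -0.001]
 [-0.     0.    -1.   ]] 0.5864254732343037 [ 0.00025198 -0.00251072  0.11749154]
309.696 194.2 [0.53855828 0.00625252 0.021     ] 0.94
```

View pics/w2.png

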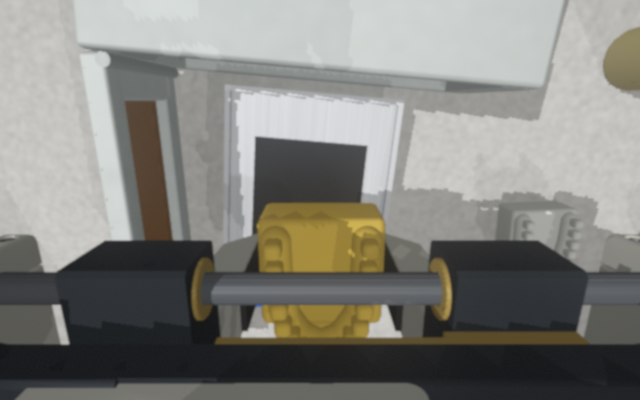

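The wrist view shows the cast held level over the pad, which is at (310,194), i.e. (0.538,0.006). The open door is to the left, clear of the gripper. Lowering now.

```bash
python3 -m handwheel '[[0.05,-0.15,0.9,0,0,0],[0,0,1,0,0,0],[0,0,1,0,0,0],[0,0,1,0,0,0],[0,0,0.9,0,0,0],[0,0,0.6,0,0,0],[0,0,0.3,0,0,0],[0,0,0,0,0,0]]';python3 -m handwheel '[[0,0,0.08,0,0,0],[0,0,0,0,0,0],[0,0,0.05,0,0,0],[0,0,0,0,0,0]]'
```

```text
clock: 8.65
position: [0.5423, -0.0002, 0.0322]
ee_rot: [3.135, 0.189, -0.004]
force: [-0.7, -0.0, -1.4]
width: 0.588
gripper_force: 20.0
clock: 8.98
position: [0.5436, 0.001, 0.0313]
ee_rot: [3.136, 0.191, 0.002]
force: [-0.2, 0.0, -0.5]
width: 0.587
gripper_force: 20.0
```

```bash
python3 -m handwheel '[[0,0,0.05,0,0,0],[0,0,0,0,0,0],[0,0,0,0,0,0]]';python3 -m handwheel '[[0,0,0.05,0,0,0],[0,0,0,0,0,0],[0,0,0,0,0,0]]'
```

```text
clock: 9.23
position: [0.5433, 0.0011, 0.0299]
ee_rot: [3.136, 0.191, 0.0]
force: [-0.1, 0.7, -1.2]
width: 0.589
gripper_force: 20.0
clock: 9.48
position: [0.5432, 0.0011, 0.0286]
ee_rot: [3.136, 0.191, -0.0]
force: [0.1, 0.2, -0.7]
width: 0.585
gripper_force: 20.0
```

```bash
python3 -m handwheel '[[0,0,0.04,0,0,0],[0,0,0,0,0,0],[0,0,0,0,0,0]]';python3 -m handwheel '[[0,0,0.03,0,0,0],[0,0,0,0,0,0],[0,0,0,0,0,0]]'
```

```text
clock: 9.73
position: [0.5437, 0.0011, 0.0284]
ee_rot: [3.136, 0.191, 0.002]
force: [0.3, -0.7, 5.7]
width: 0.586
gripper_force: 20.0
clock: 9.98
position: [0.5442, 0.0011, 0.0284]
ee_rot: [3.136, 0.191, 0.003]
force: [-1.2, 0.6, 10.8]
width: 0.59
gripper_force: 20.0
```

```bash
python3 -m handwheel '[[0,0,-0.05,0,0,0],[0,0,0,0,0,0]]';python3 -m handwheel '[[0,0,0,0,0,0],[0,0,0,0,0,0],[0,0,0,0,0,0],[0,0,0,0,0,0],[0,0,0,0,0,0]]' 0.8;python3 -m handwheel '[[0,0,-0.3,0,0,0],[0,0,-0.6,0,0,0],[0,0,-1,0,0,0],[0,0,-1,0,0,0],[0,0,-1,0,0,0],[0,0,-1,0,0,0],[0,0,-1,0,0,0]]'
python3 - <<'E'
from h import *
s=observe();print(s['position'])
for c in('top','scene'):
    im=get_image(c); 
    for l,z in(('yellow_cast',.021),('tray_pad',.021),('tray_tab',.075)):
        for r in place_of(l,c)[:4]: u,v=r['point'];print(c,l,r['score'],at(im,u*640,v*400,z))
cv2.imwrite('pics/s3.png',cv2.resize(im['image'][120:270,220:460,::-1],(800,500),interpolation=cv2.INTER_CUBIC))
E
```

```text
clock: 10.15
position: [0.5433, 0.0011, 0.0284]
ee_rot: [3.136, 0.191, 0.0]
force: [0.3, 0.1, 0.1]
width: 0.587
gripper_force: 20.0
clock: 10.57
position: [0.5431, 0.001, 0.0282]
ee_rot: [3.136, 0.191, -0.0]
force: [0.1, -0.0, -0.4]
width: 0.794
gripper_force: 0.0
clock: 11.15
position: [0.5431, 0.0011, 0.1478]
ee_rot: [3.136, 0.191, 0.0]
force: [0.9, -0.9, 0.5]
width: 0.802
gripper_force: 0.0
[0.54305271 0.00109136 0.14780548]
top yellow_cast 0.73 [ 0.53264187 -0.45339742  0.021     ]
top yellow_cast 0.6 [ 0.54895522 -0.31805537  0.021     ]
top tray_tab 0.48 [ 0.64629726 -0.34050386  0.075     ]
scene yellow_cast 0.97 [5.34511213e-01 1.83407105e-04 2.10000000e-02]
scene yellow_cast 0.74 [ 0.55762806 -0.3275983   0.021     ]
scene yellow_cast 0.59 [ 0.54049819 -0.46671061  0.021     ]
scene tray_pad 0.84 [0.54197878 0.00561612 0.021     ]
scene tray_tab 0.96 [0.47824337 0.00344646 0.075     ]
```

View pics/s3.png

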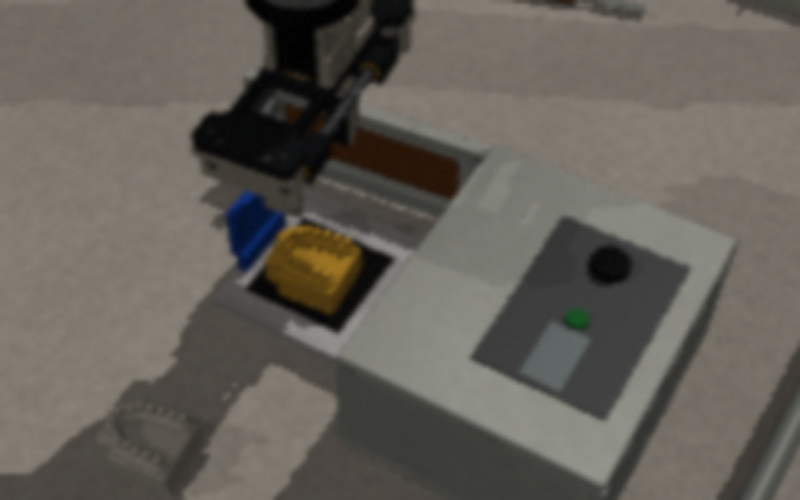

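The cast sits upright on the pad, and both the scene crop and the network put it at (0.534,0.000). Now I close the fingers, square the tool to the box (yaw 1.8°) and go in front of the tab.

```bash
python3 -m handwheel '[[-0.9,-0.1,0,0,0,0.65],[-0.9,0,0,0,0,0.65],[-0.9,0,0,0,0,0],[-0.9,0,0,0,0,0],[-0.9,0,0,0,0,0],[-0.9,0,0,0,0,0],[0,0,0,0,0,0],[0,0,0,0,0,0]]' 0;python3 -m handwheel '[[0,0,0.8,0,0,0],[0,0,0.9,0,0,0],[0,0,0.9,0,0,0],[0,0,0.9,0,0,0],[0,0,0.65,0,0,0],[0,0,0,0,0,0]]'
python3 - <<'E'
from h import *
s=observe();M=R.from_rotvec(s['ee_rot']).as_matrix();print(s['position'],M.round(3),s['width'])
im=get_image('top')
for l,z in(('yellow_cast',.021),('tray_pad',.021),('tray_tab',.075),('door_hinge',.104)):
    for r in place_of(l,'top')[:2]: u,v=r['point'];print(l,r['score'],at(im,u*640,v*400,z))
E
```

```text
clock: 12.22
position: [0.4344, -0.0029, 0.146]
ee_rot: [3.141, 0.049, -0.001]
force: [0.3, 0.4, -0.1]
width: 0.268
gripper_force: 0.0
clock: 12.72
position: [0.4345, -0.0028, 0.061]
ee_rot: [3.141, 0.049, -0.006]
force: [-0.6, -0.6, 0.7]
width: 0.001
gripper_force: 0.0
[ 0.43449567 -0.00275903  0.06097459] [[ 1.     0.031 -0.004]
 [ 0.031 -1.    -0.   ]
 [-0.004  0.    -1.   ]] 0.0008977694995300397
yellow_cast 0.72 [0.53085793 0.00135505 0.021     ]
yellow_cast 0.67 [ 0.5345211  -0.44847312  0.021     ]
tray_pad 0.86 [0.53077819 0.0140805  0.021     ]
tray_tab 0.82 [0.47636503 0.00657492 0.075     ]
door_hinge 0.7 [0.62902594 0.11750369 0.104     ]
door_hinge 0.26 [ 0.64758198 -0.33663622  0.104     ]
```

```bash
python3 -m handwheel '[[0,-0.35,-0.2,0,0,0],[0.4,0,0,0,0,0],[0.4,0,0,0,0,0],[0.2,0,0,0,0,0],[0.15,0,0,0,0,0],[0.2,0,0,0,0,0],[0.25,0,0,0,0,0],[0.3,0,0,0,0,0]]';python3 -m handwheel '[[0.35,0,0,0,0,0],[0.4,0,0,0,0,0],[0.4,0,0,0,0,0],[0.4,0,0,0,0,0],[0.4,0,0,0,0,0],[0.4,0,0,0,0,0],[0.4,0,0,0,0,0],[0.4,0,0,0,0,0]]'
```

```text
clock: 13.63
position: [0.4725, 0.0054, 0.067]
ee_rot: [3.141, 0.049, -0.003]
force: [-2.6, 0.0, 0.8]
width: 0.004
gripper_force: 1.2
clock: 14.3
position: [0.5368, 0.0075, 0.0673]
ee_rot: [-3.141, -0.049, 0.0]
force: [-1.8, 1.8, -1.0]
width: 0.003
gripper_force: 1.3
```

```bash
python3 -m handwheel '[[0.4,0,0,0,0,0],[0.4,0,0,0,0,0],[0.4,0,0,0,0,0],[0.4,0,0,0,0,0],[0.4,0,0,0,0,0],[0.4,0,0,0,0,0],[0.3,0,0,0,0,0],[0.2,0,0,0,0,0]]'; python3 -m handwheel '[[0.2,0,0,0,0,0],[0,0,0,0,0,0],[0,0,0,0,0,0]]'
```

```text
clock: 14.97
position: [0.595, 0.0092, 0.0674]
ee_rot: [3.141, 0.049, 0.001]
force: [-2.2, 1.5, -0.2]
width: 0.008
gripper_force: 1.1
clock: 15.22
position: [0.5986, 0.009, 0.0675]
ee_rot: [3.141, 0.048, 0.002]
force: [-0.7, -0.1, -0.4]
width: 0.004
gripper_force: 0.0
```

```bash
python3 -m handwheel '[[0.15,0,0,0,0,0],[0.15,0,0,0,0,0],[0.15,0,0,0,0,0],[0.15,0,0,0,0,0],[0,0,0,0,0,0]]'; python3 -m handwheel '[[0.1,0,0,0,0,0],[0.1,0,0,0,0,0],[0,0,0,0,0,0]]'
```

```text
clock: 15.63
position: [0.6106, 0.0095, 0.0673]
ee_rot: [3.141, 0.049, 0.001]
force: [0.7, -1.2, -0.4]
width: 0.01
gripper_force: 0.0
clock: 15.88
position: [0.6142, 0.0098, 0.0673]
ee_rot: [3.141, 0.049, 0.0]
force: [-0.2, -0.2, -0.7]
width: 0.005
gripper_force: 0.2
```

```bash
python3 -m handwheel '[[0.1,0,0,0,0,0],[0.1,0,0,0,0,0],[0,0,0,0,0,0]]'; python3 -m handwheel '[[0.1,0,0,0,0,0],[0.1,0,0,0,0,0],[0,0,0,0,0,0]]'
```

```text
clock: 16.13
position: [0.6148, 0.0099, 0.0668]
ee_rot: [3.141, 0.049, -0.01]
force: [-12.1, -0.1, 7.5]
width: 0.004
gripper_force: 5.9
clock: 16.38
position: [0.6148, 0.0099, 0.0662]
ee_rot: [3.14, 0.05, -0.022]
force: [-24.7, -1.9, 16.8]
width: 0.006
gripper_force: 12.5
```

The tray is at its stop: the force rises while x stays at 0.615. I'll retreat up and away, and check cast, tray and door from above.

```bash
python3 -m handwheel '[[-0.5,0,0,0,0,0],[-0.8,0,0,0,0,0],[-1,0,0,0,0,0],[-1,0,0,0,0,0],[-1,0,-0.5,0,0,0],[-1,0,-1,0,0,0],[-1,0,-1,0,0,0],[-0.5,0,-1,0,0,0]]';python3 -m handwheel '[[0,-0.8,-1,0,0,0],[0,-1,-0.8,0,0,0],[0,-1,0,0,0,0],[0,-1,0,0,0,0],[0,-1,0,0,0,0],[0,-1,0,0,0,0],[0,-1,0,0,0,0],[0,-1,0,0,0,0]]'
python3 - <<'E'
from h import *
s=observe();M=R.from_rotvec(s['ee_rot']).as_matrix();print(s['position'],M.round(3))
im=get_image('top'); cv2.imwrite('pics/t4.png',cv2.resize(im['image'][150:290,220:380,::-1],(686,600),interpolation=cv2.INTER_CUBIC))
for l,z in(('tray_tab',.075),('door_hinge',.104),('door_mid',.096)):
    for r in place_of(l,'top')[:2]: u,v=r['point'];print(l,r['score'],at(im,u*640,v*400,z))
H=np.array([.6262,.1227]);b=np.deg2rad(1.8)
P=[]
for th in [1.65,1.48,1.4,1.3,1.2,1.1,1.0,.9,.8,.7,.6,.5,.4,.3,.2,.1,.05,0,-.05]:
    a=b-th; u=np.array([np.sin(a),-np.cos(a)]); n=np.array([-np.cos(a),-np.sin(a)])
    p=H+.14*u+n*(.014+.0095*abs(np.cos(th))+.019*abs(np.sin(th))); P.append(p)
    if len(P)==1: print(th,p.round(4)); continue
    d=M[:2,:2].T@(p-P[-2]); print(th,p.round(4),'shares',(d/.02).round(2))
E
```

```text
clock: 17.05
position: [0.4838, 0.0059, 0.1379]
ee_rot: [3.141, 0.049, -0.002]
force: [-0.2, 1.0, 0.2]
width: 0.005
gripper_force: 0.0
clock: 17.72
position: [0.4815, 0.1632, 0.1737]
ee_rot: [-3.141, -0.049, -0.002]
force: [0.0, -0.4, -0.1]
width: 0.005
gripper_force: 0.0
[0.48147065 0.16315552 0.17369952] [[ 1.     0.031  0.001]
 [ 0.031 -1.     0.001]
 [ 0.001 -0.001 -1.   ]]
tray_tab 0.51 [0.62587715 0.01243633 0.075     ]
door_hinge 0.87 [0.62436828 0.11734544 0.104     ]
door_mid 0.7 [0.62379538 0.11835146 0.096     ]
door_mid 0.55 [0.48823359 0.11724968 0.096     ]
1.65 [0.488 0.163]
1.48 [0.4831 0.1392] shares [-0.28  1.19]
1.4 [0.4822 0.1282] shares [-0.07  0.55]
1.3 [0.4822 0.1143] shares [-0.02  0.7 ]
1.2 [0.4836 0.1002] shares [0.05 0.7 ]
1.1 [0.4865 0.0862] shares [0.12 0.71]
1.0 [0.4909 0.0723] shares [0.2 0.7]
0.9 [0.4969 0.0588] shares [0.27 0.68]
0.8 [0.5043 0.0459] shares [0.35 0.66]
0.7 [0.5131 0.0336] shares [0.42 0.63]
0.6 [0.5234 0.0223] shares [0.49 0.58]
0.5 [0.5349 0.012 ] shares [0.56 0.53]
0.4 [0.5476 0.003 ] shares [0.62 0.47]
0.3 [ 0.5614 -0.0047] shares [0.68 0.4 ]
0.2 [ 0.576  -0.0108] shares [0.72 0.33]
0.1 [ 0.5913 -0.0152] shares [0.76 0.25]
0.05 [ 0.5992 -0.0168] shares [0.39 0.09]
0 [ 0.6071 -0.018 ] shares [0.4  0.07]
-0.05 [ 0.6132 -0.0188] shares [0.3  0.05]
```

View pics/t4.png

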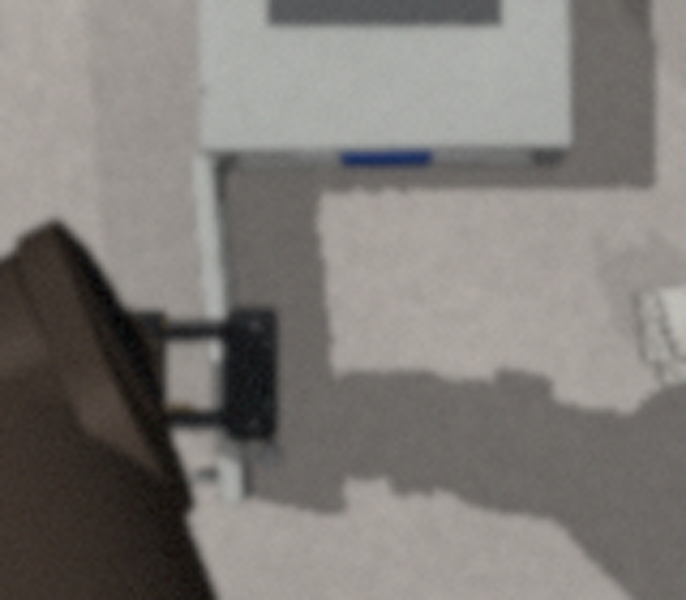

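The picture shows the tray home, with the blue tab level with the box front at (385,158). The door is unmoved and the tool is on its outer side. Descending, then sweeping the arc.

```bash
python3 -m handwheel '[[0,-0.2,0.6,0,0,0],[0,0,0.9,0,0,0],[0,0,0.9,0,0,0],[0,0,0.9,0,0,0],[0,0,0.9,0,0,0],[0,0,0.25,0,0,0],[0,0,0,0,0,0]]';python3 -m handwheel '[[0,0.6,0,0,0,0],[0,0.5,0,0,0,0],[0,0.4,0,0,0,0],[0,0.4,0,0,0,0],[0,0.4,0,0,0,0],[0,0.4,0,0,0,0],[0.02,0.4,0,0,0,0],[0.02,0.4,0,0,0,0]]'
```

```text
clock: 18.5
position: [0.4804, 0.1644, 0.0833]
ee_rot: [3.14, 0.047, -0.004]
force: [0.6, -0.1, 0.7]
width: 0.004
gripper_force: 0.0
clock: 19.17
position: [0.484, 0.095, 0.0844]
ee_rot: [-3.141, -0.049, -0.0]
force: [0.1, 0.1, -0.6]
width: 0.006
gripper_force: 0.3
```

```bash
python3 -m handwheel '[[0.05,0.35,0,0,0,0],[0.07,0.36,0,0,0,0],[0.08,0.36,0,0,0,0],[0.1,0.35,0,0,0,0],[0.11,0.35,0,0,0,0],[0.13,0.34,0,0,0,0],[0.15,0.34,0,0,0,0],[0.17,0.33,0,0,0,0]]'
python3 - <<'E'
from h import *
im=get_image('scene'); cv2.imwrite('pics/s5.png',cv2.resize(im['image'][100:280,220:480,::-1],(800,554),interpolation=cv2.INTER_CUBIC))
E
```

```text
clock: 19.83
position: [0.5031, 0.04, 0.0843]
ee_rot: [3.141, 0.049, -0.0]
force: [-0.8, -0.4, 0.7]
width: 0.006
gripper_force: 0.3
```

View pics/s5.png

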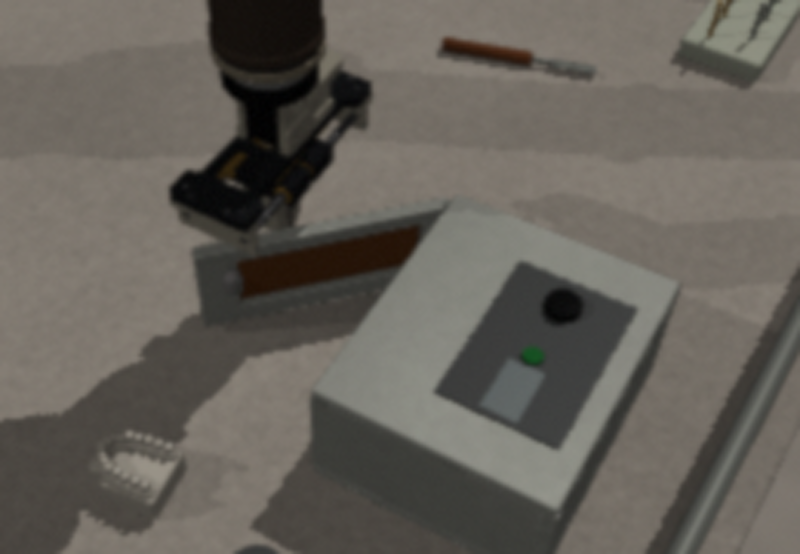

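The door is swinging shut with the fingers on its outer rail, about 0.78 rad open. I continue the arc.

```bash
python3 -m handwheel '[[0.2,0.32,0,0,0,0],[0.22,0.31,0,0,0,0],[0.24,0.29,0,0,0,0],[0.26,0.28,0,0,0,0],[0.28,0.26,0,0,0,0],[0.3,0.25,0,0,0,0],[0.31,0.23,0,0,0,0],[0.33,0.2,0,0,0,0]]';python3 -m handwheel '[[0.34,0.2,0,0,0,0],[0.35,0.17,0,0,0,0],[0.36,0.16,0,0,0,0],[0.37,0.14,0,0,0,0],[0.38,0.12,0,0,0,0],[0.3,0.08,0,0,0,0],[0,0,0,0,0,0]]'
```

```text
clock: 20.55
position: [0.5476, -0.0012, 0.0843]
ee_rot: [3.141, 0.049, -0.0]
force: [0.2, -0.3, 0.2]
width: 0.005
gripper_force: 0.3
clock: 21.13
position: [0.5911, -0.0172, 0.0844]
ee_rot: [3.141, 0.048, 0.002]
force: [0.4, -0.0, 0.5]
width: 0.004
gripper_force: 0.0
```

Now about 0.1 rad remains. I push through the catch to x ≈ 0.607 and slightly beyond.

```bash
python3 -m handwheel '[[0.2,0,0,0,0,0],[0.2,0,0,0,0,0],[0.2,0,0,0,0,0],[0,0,0,0,0,0]]';python3 -m handwheel '[[0.2,0,0,0,0,0],[0.1,0,0,0,0,0],[0,0,0,0,0,0]]'
```

```text
clock: 21.47
position: [0.6001, -0.0168, 0.0839]
ee_rot: [3.141, 0.048, -0.005]
force: [-1.3, -1.3, -0.4]
width: 0.002
gripper_force: 1.0
clock: 21.72
position: [0.6048, -0.0168, 0.0837]
ee_rot: [3.14, 0.049, -0.009]
force: [-10.1, -2.6, 3.9]
width: 0.008
gripper_force: 4.8
```

```bash
python3 -m handwheel '[[0.1,0,0,0,0,0],[0.1,0,0,0,0,0],[0,0,0,0,0,0]]';python3 -m handwheel '[[0.15,0,0,0,0,0],[0.1,0,0,0,0,0],[0,0,0,0,0,0]]'
```

```text
clock: 21.97
position: [0.6049, -0.0168, 0.0833]
ee_rot: [3.14, 0.049, -0.02]
force: [-22.8, -3.0, 15.3]
width: 0.004
gripper_force: 11.5
clock: 22.22
position: [0.605, -0.0168, 0.0826]
ee_rot: [3.139, 0.049, -0.035]
force: [-39.8, -2.3, 27.1]
width: 0.001
gripper_force: 19.8
```

It's at a hard stop well above the catch force, and close to the predicted shut position. I retreat and verify.

```bash
python3 -m handwheel '[[-0.5,0,0,0,0,0],[-0.8,0,0,0,0,0],[-1,0,0,0,0,0],[-1,0,0,0,0,0],[-1,0,-0.5,0,0,0],[-1,0,-1,0,0,0],[-1,0,-1,0,0,0],[-1,0,-1,0,0,0]]';python3 -m handwheel '[[-1,0,-1,0,0,0],[-1,0,-1,0,0,0],[0,1,0,0,0,0],[0,1,0,0,0,0],[0,1,0,0,0,0],[0,1,0,0,0,0],[0,1,0,0,0,0],[0,0,0,0,0,0]]'
python3 - <<'E'
from h import *
s=observe();print(s['position'],s['force'])
im=get_image('top'); sc=get_image('scene')
a=cv2.resize(im['image'][150:250,250:370],(400,333),interpolation=cv2.INTER_CUBIC); b=cv2.resize(sc['image'][100:320,220:484],(400,333),interpolation=cv2.INTER_CUBIC)
cv2.imwrite('pics/f.png',np.hstack([a,b])[:,:,::-1])
for l,z in(('white_cast',0),('wax_tin',0),('jar',0),('wax_knife',0),('door_mid',.096),('door_hinge',.104)):
  for c,k in(('top',im),('scene',sc)):
    for r in place_of(l,c)[:1]: u,v=r['point'];print(l,c,r['score'],at(k,u*640,v*400,z).round(3))
E
```

```text
clock: 22.88
position: [0.4699, -0.0201, 0.1551]
ee_rot: [-3.141, -0.05, -0.001]
force: [0.0, 0.1, -0.1]
width: 0.005
gripper_force: 0.0
clock: 23.55
position: [0.434, -0.1254, 0.1947]
ee_rot: [3.14, 0.042, 0.002]
force: [-0.2, -0.9, -0.1]
width: 0.007
gripper_force: 0.0
[ 0.43401239 -0.12542114  0.1947019 ] [-0.19987779 -0.86802801 -0.12892004]
white_cast top 0.91 [ 0.518 -0.189  0.   ]
white_cast scene 0.93 [ 0.524 -0.194  0.   ]
wax_tin top 0.66 [ 0.66  -0.367  0.   ]
wax_tin scene 0.59 [ 0.672 -0.363  0.   ]
jar top 0.62 [ 0.678 -0.242  0.   ]
jar scene 0.58 [ 0.669 -0.237  0.   ]
wax_knife top 0.73 [0.536 0.438 0.   ]
wax_knife scene 0.72 [0.538 0.44  0.   ]
door_mid top 0.59 [ 0.624 -0.012  0.096]
door_mid scene 0.76 [ 0.623 -0.009  0.096]
door_hinge top 0.82 [0.624 0.122 0.104]
door_hinge scene 0.76 [0.623 0.116 0.104]
```

View pics/f.png

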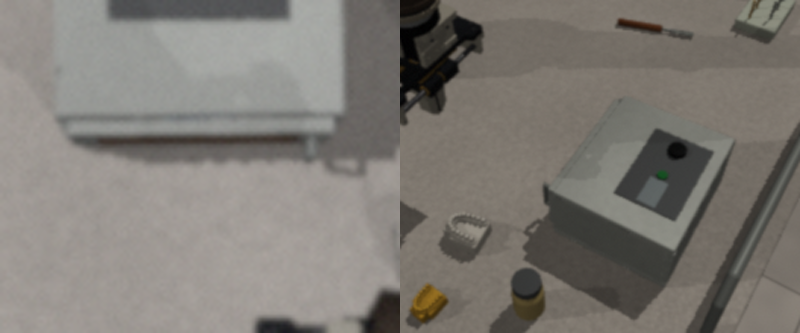

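The door's top edge runs parallel to and flush with the box front, from (65,125) to (333,125) in the left panel. The bystanders are where they started. Signing off.

```bash
python3 -c "from cell import sign_off; print(sign_off())"
```

```text
the job is handed in; nothing more can be done
None
```

I set the middle-sized yellow cast upright on the tray pad, pushed the tray home to its stop, shut the door past its catch to a hard stop, and handed the job in at about 24 s; the four things to be left alone still measure where they were.

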